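# Lever open the medicine case and show a bottle to the inspection camera

### The job

Lever the clear cover of the blue medicine case open with the spatula (not with the gripper), swing it up until it stands about upright, and lay the spatula flat on the desk again. Then take the orange-capped bottle out and present it to the inspection camera in mid-air: upright and still, the middle of its orange label at the camera's focus point and the label facing the lens squarely. Finish while still holding it there in the gripper, with the cover left open and the other bottles and the things on the desk left in place and the camera not bumped.

Things in the scene. Friction and masses are not known exactly. Their poses are not given: they have to be found in the camera images.
- case: Fixed blue case, 160 (x) by 230 mm (y), walls 74 mm high, 6 mm thick. Origin: centre of its underside; -x is its front, z up. Bottles stand on its 6 mm thick floor, in 53 mm round holes of a 14 mm thick grey insert; hole centres at x = -15, y = -66, 0, +66 mm; which bottle is where varies.
- cover_hinge (a point): Middle of the cover's hinge line (parallel to the case's y; axes as the case's), on the top edge of the rear wall: x = 80, z = 74 mm in the case's frame. Clear cover with white border, 5 mm thick, 230 mm wide, 168 mm from hinge to front edge, so it overhangs the front wall by 8 mm; shut, its underside is at z = 74 mm.
- notch (a point): Pry notch in the case's front wall: 70 mm wide gap where the wall is only 60 mm high, leaving a 14 mm high slot under the shut cover. Point: middle of the slot at the wall's outer face, x = -80, y = 0, z = 67 mm in the case's frame (same axes).
- cover (a joint): Angle of the case's cover in rad: 0 shut, grows as its front edge rises, 1.57 upright, stop at 1.9. The hinge is stiff: the cover stays at any angle where it is left; raising it takes about 3 N near its front edge.
- spatula: Spatula lying on the desk: black handle 90 mm long (x = -70 to +20 mm), 18 mm wide (y), 22 mm tall (z = 0 to 22 mm); flat steel blade 24 mm wide, 3 mm thick, its mid-plane at z = 11 mm, running forward along +x to the tip at x = +100 mm. 70 g; balances at about x = -3 mm. Origin: on the handle's underside, 20 mm behind the handle's front end; x points to the blade tip, z up.
- bottle_orange: The bottle to present, with a round orange screw cap; white box-shaped body 32 (x) by 38 (y) by 36 mm tall, cap 22 mm in diameter from 40 to 62 mm above the underside, about 60 g. Origin: centre of the underside; z up. Flat orange label on its -x side; an orange stripe on the shoulder, seen from above, marks that side. It faces the case's front, give or take 0.6 rad.
- label (a point): Middle of the orange label on bottle_orange: at x = -16 mm, y = 0, z = 18 mm in the bottle's frame (same axes); the label faces along -x.
- bottle_blue: Another bottle, to be left alone, with a round blue screw cap; white box-shaped body 32 (x) by 38 (y) by 36 mm tall, cap 22 mm in diameter from 40 to 62 mm above the underside, about 60 g. Origin: centre of the underside; z up. Blue label on its -x side.
- bottle_green: Another bottle, to be left alone, with a round green screw cap; white box-shaped body 32 (x) by 38 (y) by 36 mm tall, cap 22 mm in diameter from 40 to 62 mm above the underside, about 60 g. Origin: centre of the underside; z up. Green label on its -x side.
- camera: Fixed stand of the inspection camera: grey base plate 100 x 90 mm, 12 mm high, round steel column 16 mm in diameter up to z = 292 mm on which a black head (46 mm wide, 42 mm high) with a lens (36 mm in diameter, blue ring) is clamped at a varying height. The lens looks level along the stand's -x; its front is 75 mm from the column axis. Origin: on the desk, at the column axis.
- focus (a point): The camera's focus point in the air, on the lens axis 90 mm in front of the lens front (165 mm from the column axis), at lens height, 140 to 220 mm above the desk. Axes as the camera stand's: +x points from the focus point to the lens, z up.
- swab_jar: Bystander: clear jar with steel lid, 66 mm in diameter, 86 mm tall, standing on the desk. Origin: centre of the underside.
- steel_cup: Bystander: open steel cup, 68 mm in diameter, 70 mm tall. Origin: centre of the underside.
- pump_bottle: Bystander: amber pump bottle 60 x 45 mm, 162 mm tall. Origin: centre of the underside.
Mind the look-alikes: they are no part of the job. Several things look just like the spatula: the one meant starts farthest to the robot's right.

How it is judged:
On the way, in this order (a step that is already met when the one before it is completed fails the run):
1. the spatula is lifting the cover (past 0.3 rad, spatula pressing on it) (value of joint cover above 0.3 rad and contact force between spatula and case above 0.2 N), for 0.05 s.
2. the cover is open past 1.2 rad and the spatula lies released on the desk (value of joint cover above 1.2 rad and height (world z) of spatula below 0.008 m and angle between spatula's own z axis and vertical below 0.15 rad and contact force between the fingers and spatula below 0.1 N), for 0.2 s.
At the end, for the whole second after the job is handed in: Gripper holds the orange bottle in the air at rest, touching nothing else: label within 20 mm of the focus point and facing the lens within 0.25 rad, bottle within 0.2 rad of upright; cover open past 1.2 rad, spatula flat on the desk, other bottles and things within 25 mm of their starts (all of step 2 and distance between label and focus below 0.02 m and angle between the x axis of bottle_orange and the x axis of focus, either way round below 0.25 rad and x of camera in the frame of bottle_orange below -0.05 m and angle between bottle_orange's own z axis and vertical below 0.2 rad and height (world z) of bottle_orange above 0.09 m and linear speed of bottle_orange below 0.02 m/s and angular speed of bottle_orange below 0.25 rad/s and contact force between bottle_orange and the fingers above 1 N and contact force between bottle_orange and camera below 0.05 N and contact force between bottle_orange and case below 0.05 N and contact force between bottle_orange and spatula below 0.05 N and distance of each of bottle_blue, bottle_green, swab_jar, steel_cup, pump_bottle from where it was at the start of the episode below 0.025 m); the arm keeps its last pose, push and grip.
It fails at once if the gripper touches the case or cover (over 1 N) before the cover is open past 1.2 rad (value of joint cover below 1.2 rad and contact force between any of the fingers, the arm and case above 1 N).
It fails at once if another bottle or a thing on the desk is moved by more than 25 mm (distance of any of bottle_blue, bottle_green, swab_jar, steel_cup, pump_bottle from where it was at the start of the episode above 0.025 m).
It fails at once if the camera is bumped (over 3 N) (contact force between anything else and camera above 3 N).
It also fails if it takes over 61 s, if anything falls off the work surface, if the arm or the gripper's body presses on something with over 40 N, if the wrist force passes 120 N, or if a joint passes its speed limit or range.

### The arm

A 6-joint arm with a two-finger parallel gripper is mounted at the origin on the work surface. World frame = base frame: x ahead of the robot, y to its left, z up, the work surface at z = 0. Lengths are in m, angles in rad, forces in N, time in s.
With the tool pointing down it reaches from about 0.325 to 0.925 m from the base axis. Payload 3.1 kg.
Tool frame: the origin (TCP) lies midway between the tips of the shut fingers; the grasp point (between the pads) lies 19 mm behind it; y points along the fingers, x is the direction in which the jaws open and shut, and the axes are right-handed (so a half turn about y gives the same grasp; the last joint's range is limited). The gripper opens to 85 mm and grips with 20 to 120 N. Pads are 22 mm wide; open, the fingers measure 114 mm over their backs; the gripper's body (76 mm by 85 mm) begins 54 mm behind the grasp point. The pads swing forward as they close: fully open they stand 13 mm farther back than shut.
Start: joints at [1.018, 0.217, 1.613, -0, 1.311, -0.112], TCP at [0.267, 0.565, 0.201] pointing down, gripper open.
Joint ranges: [-2.75, 2.75], [-0.78, 2.1], [0.31, 2.55], [-1.13, 4.27], [0.13, 2.63], [-2.58, 2.58]. Speed limits (rad/s): [2.79, 2.79, 3.14, 3.14, 3.14, 3.14].

### API

Orientations are given as a rotation vector (axis times angle).
In Python, from plant import status, eyes, ticket, models gives the robot as it stands.
- The arm moves only by the tool play_rows, never from a script. Its argument "moves" is text: rows parted by semicolons, each of 6 numbers parted by spaces: the shift along the tool's x, y, z in cm, then the turn, a rotation vector about the tool's x, y, z in degrees. In form: x y z rx ry rz; .... A call has exactly 5 rows; each row is the pose to reach, as a shift and turn from the pose measured when the call began, along the tool's axes at that moment; what a row does not reach only later rows make up. A row lasts 1/10 s, in which the tool goes at most 50 mm and 8.59 degrees, less where a joint would pass 70% of its speed; a pose out of reach is approached as far as the arm can. A call with a gripper value outside its range is refused whole. "hand" is the opening in per cent of the stroke, from 0 (shut) to 100 (fully open), set as the call begins (left out, the last holds). The fingers move at their own pace and stop on an object; "grip_force" is the grip in N (left out, the last holds). Time passes only in rows, so rows that repeat a pose let the fingers close, or fill a call up. It gives the time, the measured TCP pose, the force and the opening at its end, in the units of the state.
- status.read_state(): the state, without advancing time (a new reading comes with each control period).
- eyes.capture(name): name is "side" or "top"; returns the picture (480x640x3 uint8, red, green, blue); there is no depth.
- eyes.calibration(name): a dict with "K" (3x3 intrinsics, pixels), "position" and "rotation" of the camera in the world. Camera axes: x right, y down, z forward; pixel columns grow to the right and rows downward; lengths in m; the calibration is good to about 2 mm. A picture is of the moment at which its call begins. calibration takes no time and is no camera call.
- ticket.hand_in(): hands the job in, once; it reports no verdict.
Trained networks look in the newest picture that a camera, given by its name, has taken for a name from the list of things; names that differ only in an ending like _2 or _b are one class to them, and where a whole thing is asked for, a point or a joint stands for the part that bears it (a point fixed in the world has none). Each returns a list of dicts, best first, with "conf" (0 to 1); they miss things now and then, are a little off and sometimes report something else, mostly with a low value. They report only what shows in the picture. A call takes as long as a camera call. They do not tell look-alikes from the thing itself.
- models.boxes_of(camera, name): "point" ([column, row] in pixels, amid what is visible of it).
- models.place_of(camera, name): "point" ([column, row] in pixels: a listed point, or the origin of a listed thing).
The state is a dict: "time_s": time; "qpos": joint angles; "qd": joint speeds; "joint_efforts": joint torques, N m; "position": TCP position; "tool_rot": TCP orientation; "contact_force": force on the tool from outside, world axes, zero at the start; "wrist_torque": the same for the moment, N m; "grip_width": opening from 0.0 (shut) to 1.0 (fully open).
Only numpy, scipy, OpenCV 4.12 (cv2) and the standard library are available. Lean on these libraries where they do the work, as an engineer would, in place of code of your own. Each camera call takes 0.05 s, during which the arm holds its last target. There are 200 camera calls.

## Working session

There is one attempt and no reset: what is moved stays moved. The work goes in short steps, Python scripts to look and compute and a tool call to move; the robot and the scene stay as the last step left them, time stands still between calls to the robot, and variables do not carry over. Pictures are saved under pics/ and viewed, about 8 in all and at most 12, crops included, and the job is handed in when it is done.

Besides the shell and the picture viewer there is one more tool, called after "Emit:" as name(argument=value, ...), one argument or row to a line, values as JSON. play_rows: Moves the arm, as the interface text tells. Its arguments: {"type":"object","properties":{"moves":{"type":"string"},"hand":{"type":"number"},"grip_force":{"type":"number"}},"required":["moves"]}

```bash
ls; mkdir -p pics; python3 - <<'E'
from plant import status, eyes, models
import cv2,numpy as np
s=status.read_state(); print({k:np.round(v,3).tolist() for k,v in s.items()})
for c in("side","top"):
    im=eyes.capture(c); cv2.imwrite(f"pics/{c}0.png",im[...,::-1])
    k=eyes.calibration(c); print(c,np.round(k["K"],1).tolist(),np.round(k["position"],3).tolist(),np.round(k["rotation"],4).tolist())
    for n in ["case","cover_hinge","notch","spatula","bottle_orange","bottle_blue","bottle_green","camera","focus","swab_jar","steel_cup","pump_bottle","label"]:
        r=models.place_of(c,n); print(n,[(np.round(d["point"],1).tolist(),round(d["conf"],2)) for d in r[:4]])
E
```

```text
pics
{'time_s': 0.0, 'qpos': [1.018, 0.218, 1.615, 0.0, 1.311, -0.112], 'qd': [0.002, -0.0, -0.001, -0.0, -0.0, -0.0], 'joint_efforts': [-0.001, -39.685, -30.385, -0.0, 0.01, -0.0], 'position': [0.266, 0.565, 0.2], 'tool_rot': [-1.387, -0.877, 0.881], 'contact_force': [0.225, 0.45, 0.099], 'wrist_torque': [0.021, 0.01, 0.034], 'grip_width': 1.001}
side [[495.0, 0.0, 321.5], [0.0, 495.0, 229.6], [0.0, 0.0, 1.0]] [0.395, -0.731, 1.147] [-2.4301, 0.2788, -0.0959]
case [([422.0, 403.9], 0.67), ([344.5, 276.3], 0.55)]
cover_hinge [([375.0, 256.6], 0.61)]
notch [([318.3, 270.8], 0.65)]
spatula [([272.3, 211.7], 0.85), ([247.2, 181.6], 0.78), ([267.5, 141.2], 0.78)]
bottle_orange []
bottle_blue []
bottle_green []
camera [([334.4, 428.9], 0.79), ([338.2, 188.2], 0.24)]
focus []
swab_jar [([397.5, 357.5], 0.62)]
steel_cup [([340.4, 193.8], 0.96)]
pump_bottle [([419.0, 404.2], 0.59)]
label []
top [[540.8, 0.0, 326.9], [0.0, 540.8, 239.4], [0.0, 0.0, 1.0]] [0.389, 0.138, 1.44] [-2.1595, 2.1317, -0.1509]
case [([367.0, 224.3], 0.59)]
cover_hinge [([366.4, 191.4], 0.7)]
notch [([373.4, 254.1], 0.65), ([367.0, 195.5], 0.29)]
spatula [([212.4, 307.9], 0.93), ([261.5, 287.0], 0.65), ([133.9, 267.4], 0.59)]
bottle_orange []
bottle_blue []
bottle_green []
camera [([516.3, 276.1], 0.6), ([375.5, 254.8], 0.24)]
focus []
swab_jar [([465.9, 202.9], 0.83)]
steel_cup [([252.7, 197.1], 0.68)]
pump_bottle [([513.0, 203.9], 0.84)]
label []
```

View pictures.

View pics/top0.png

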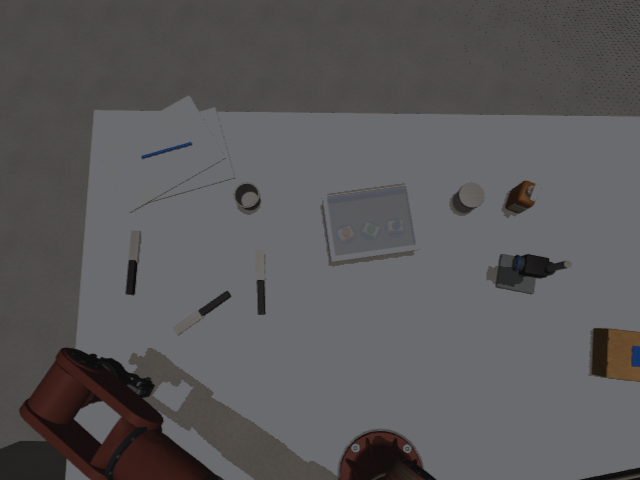

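View pics/side0.png

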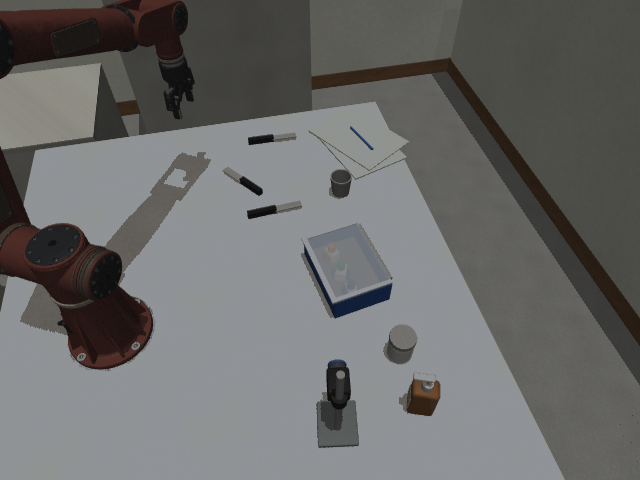

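```bash
cat > h.py <<'E'
import numpy as np,cv2
from scipy.spatial.transform import Rotation as R
from plant import status, eyes, models
def cam(c):
    k=eyes.calibration(c); r=np.array(k["rotation"],float); 
    return np.array(k["K"],float),np.array(k["position"],float),(R.from_rotvec(r).as_matrix() if r.shape==(3,) else r)
def at_z(c,p,z):
    K,o,M=cam(c); d=M@np.linalg.solve(K,[p[0],p[1],1]); return o+d*(z-o[2])/d[2]
def proj(c,P):
    K,o,M=cam(c); q=(np.atleast_2d(P)-o)@M@K.T; return q[:,:2]/q[:,2:]
def tri(ps):
    A=np.zeros((3,3));b=np.zeros(3)
    for c,p in ps.items():
        K,o,M=cam(c); d=M@np.linalg.solve(K,[p[0],p[1],1]); d/=np.linalg.norm(d); Q=np.eye(3)-np.outer(d,d); A+=Q;b+=Q@o
    return np.linalg.solve(A,b)
E
python3 - <<'E'
from h import *
np.set_printoptions(precision=4,suppress=True)
for n,z,t,s in [("case",0,(367,224.3),(344.5,276.3)),("hinge",.074,(366.4,191.4),(375,256.6)),("notch",.067,(373.4,254.1),(318.3,270.8)),("cup",0,(252.7,197.1),(340.4,193.8)),("jar",0,(465.9,202.9),(397.5,357.5)),("pump",0,(513,203.9),(419,404.2)),("camera",0,(516.3,276.1),(334.4,428.9)),("spatA",0,(212.4,307.9),(247.2,181.6)),("spatB",0,(261.5,287),(272.3,211.7)),("spatC",0,(133.9,267.4),(267.5,141.2))]:
    print(n,at_z("top",t,z),at_z("side",s,z))
E
```

```text
case [0.6397 0.0361 0.    ] [0.631 0.026 0.   ]
hinge [0.713  0.0431 0.074 ] [0.7124 0.0207 0.074 ]
notch [0.551  0.0243 0.067 ] [0.5538 0.0148 0.067 ]
cup [0.7108 0.3473 0.    ] [0.6998 0.3398 0.    ]
jar [ 0.702  -0.2322  0.    ] [ 0.6972 -0.24    0.    ]
pump [ 0.7009 -0.3599  0.    ] [ 0.7085 -0.3626  0.    ]
camera [ 0.5049 -0.3616  0.    ] [ 0.5028 -0.3725  0.    ]
spatA [0.4103 0.444  0.    ] [0.4148 0.4642 0.    ]
spatB [0.4671 0.3159 0.    ] [0.4736 0.3133 0.    ]
spatC [0.5149 0.6585 0.    ] [0.512  0.6512 0.    ]
```

```bash
python3 - <<'E'
import cv2,numpy as np
t=cv2.imread("pics/top0.png");s=cv2.imread("pics/side0.png")
def c(im,x,y,w,h,f):
    o=cv2.resize(im[y:y+h,x:x+w],(int(w*f),int(h*f)),interpolation=cv2.INTER_CUBIC); o=np.clip(o*1.8,0,255).astype(np.uint8)
    for i in range(0,w,20): cv2.putText(o,str(x+i),(int(i*f),8),0,.3,(0,0,255),1); cv2.line(o,(int(i*f),10),(int(i*f),14),(0,0,255),1)
    for i in range(20,h,20): cv2.putText(o,str(y+i),(0,int(i*f)+4),0,.3,(0,0,255),1)
    return cv2.resize(o,(400,300)) if 0 else o
A=np.zeros((600,800,3),np.uint8)
def put(o,x,y): A[y:y+o.shape[0],x:x+o.shape[1]]=o[:600-y,:800-x]
put(c(t,315,175,110,100,3.6),0,0)     # 396x360
put(c(t,240,240,40,80,3),400,0)       #120x240
put(c(t,490,245,90,55,3),525,0)     #270
put(c(s,295,215,105,105,3.3),400,245) #346
put(c(s,310,350,60,100,2.3),0,365) #138x230
put(c(s,240,190,70,35,3.5),145,400) #245x122
cv2.imwrite("pics/comp.png",A)
E
```

```text
(no output)
```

View pics/comp.png

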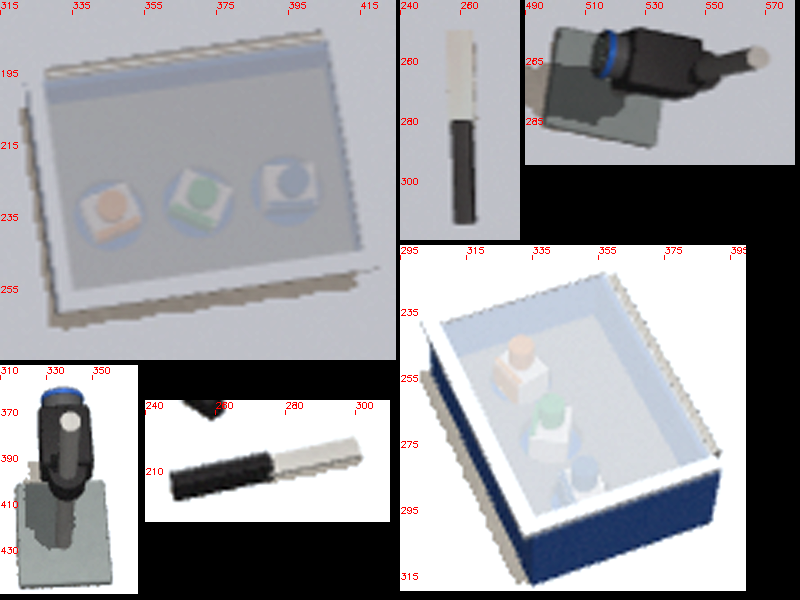

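```bash
python3 - <<'E'
from h import *
from scipy.optimize import least_squares
np.set_printoptions(precision=4,suppress=True)
def fit(obs,x0):
    def f(p):
        c,s=np.cos(p[2]),np.sin(p[2]); r=[]
        for cm,px,P in obs:
            W=[p[0]+c*P[0]-s*P[1],p[1]+s*P[0]+c*P[1],P[2]]; r+=list(proj(cm,W)[0]-px)
        return np.array(r)
    q=least_squares(f,x0,loss="soft_l1"); print(q.x); print(f(q.x).reshape(-1,2)); return q.x
print("case")
fit([("side",(335.9,318),(-.08,-.115,0)),("side",(389.5,298.3),(.08,-.115,0)),("side",(357.7,223.2),(.08,.115,.079)),("side",(301.7,238.3),(-.088,.115,.079)),("side",(332.9,301.4),(-.088,-.115,.079)),("side",(392,280),(.08,-.115,.079)),
("top",(327.5,195),(.08,.115,.079)),("top",(329.4,261.7),(-.088,.115,.079)),("top",(404.4,183.3),(.08,-.115,.079)),("top",(420,249.4),(-.088,-.115,.079))],[.636,.03,0])
print("spat")
fit([("top",(260.3,250),(.1,0,.0125)),("top",(261.5,314),(-.07,0,.022)),("top",(260.8,280),(.02,0,.022)),("side",(301.4,203.4),(.1,0,.0125)),("side",(247.7,214.9),(-.07,0,.011))],[.47,.314,0])
print("plate")
for c,L in (("top",[(501.7,254.3),(496.7,286.7),(533.3,294)]),("side",[(316.5,443.5),(358.7,444.3),(355.6,400),(318.7,402.2)])):
    print(c,*[at_z(c,p,.012) for p in L])
print("coltop",at_z("top",(567.3,264.3),.292),at_z("side",(340.4,374.8),.292))
print("lens",tri({"top":(518.7,263),"side":(337,363)}))
E
```

```text
case
[0.6367 0.0321 0.1439]
[[-0.8525 -1.1835]
 [ 0.223  -0.417 ]
 [-0.9003 -4.0045]
 [-0.0841 -2.5174]
 [-0.2708  0.4527]
 [ 0.825   1.4843]
 [-5.3919  0.6091]
 [ 1.2895 -1.6518]
 [ 6.1263  0.8957]
 [ 0.6213 -1.1436]]
spat
[0.4657 0.3141 0.0543]
[[ 0.4073 -0.3551]
 [ 0.3072  0.0864]
 [ 0.1839 -0.5429]
 [-0.7775 -0.7853]
 [-0.5357 -0.5969]]
plate
top [ 0.5613 -0.3208  0.012 ] [ 0.4753 -0.3048  0.012 ] [ 0.4574 -0.4003  0.012 ]
side [ 0.4558 -0.3977  0.012 ] [ 0.5456 -0.4203  0.012 ] [ 0.5654 -0.3238  0.012 ] [ 0.4808 -0.3095  0.012 ]
coltop [ 0.508  -0.3696  0.292 ] [ 0.5089 -0.3736  0.292 ]
lens [ 0.5214 -0.3034  0.1871]
```

```bash
cat >> h.py <<'E'
def W(p,P):
    c,s=np.cos(p[2]),np.sin(p[2]); P=np.atleast_2d(P); return np.c_[p[0]+c*P[:,0]-s*P[:,1],p[1]+s*P[:,0]+c*P[:,1],P[:,2]]
def state():
    s=status.read_state(); return np.array(s["position"]),R.from_rotvec(s["tool_rot"]),s
def down(yaw,pitch=0):
    "tool down (y=-z world), tool x at yaw in world"
    x=np.array([np.cos(yaw),np.sin(yaw),0]); y=np.array([0,0,-1.]); return R.from_matrix(np.c_[x,y,np.cross(x,y)])
def rel(p,r,p0=None,r0=None):
    if p0 is None: p0,r0,_=state()
    return np.round(np.r_[r0.inv().apply(np.array(p)-p0)*100,np.degrees((r0.inv()*r).as_rotvec())],2)
E
python3 - <<'E'
from h import *
from scipy.optimize import least_squares
np.set_printoptions(precision=4,suppress=True)
obs=[("side",(335.9,318),(-.08,-.115,0)),("side",(389.5,298.3),(.08,-.115,0)),("side",(301.7,238.3),(-.088,.115,.079)),("side",(332.9,301.4),(-.088,-.115,.079)),("side",(392,280),(.08,-.115,.079)),("top",(329.4,261.7),(-.088,.115,.079)),("top",(420,249.4),(-.088,-.115,.079)),("side",(344.5,276.3),(0,0,0)),("top",(367,224.3),(0,0,0)),("top",(366.4,191.4),(.08,0,.074)),("side",(375,256.6),(.08,0,.074)),("top",(373.4,254.1),(-.08,0,.067)),("side",(318.3,270.8),(-.08,0,.067))]
f=lambda p:np.concatenate([proj(c,W(p,P))[0]-px for c,px,P in obs])
q=least_squares(f,[.636,.03,.1],loss="soft_l1").x; print(q)
# overlays
A=np.zeros((600,800,3),np.uint8)
def ov(c,x,y,w,h,fx,X,Y,polys):
    im=cv2.imread(f"pics/{c}0.png")[y:y+h,x:x+w]; o=np.clip(cv2.resize(im,None,fx=fx,fy=fx,interpolation=cv2.INTER_CUBIC)*1.8,0,255).astype(np.uint8)
    for P,col in polys:
        u=((proj(c,P)-[x,y]+.5)*fx).astype(np.int32); cv2.polylines(o,[u],len(u)>2,col,1)
    A[Y:Y+o.shape[0],X:X+o.shape[1]]=o
def box(p,x0,x1,y0,y1,z): return W(p,[(x0,y0,z),(x1,y0,z),(x1,y1,z),(x0,y1,z)])
case=[(box(q,-.088,.08,-.115,.115,.079),(0,0,255)),(box(q,-.08,.08,-.115,.115,0),(0,160,0)),(W(q,[(-.015,-.066,.006),(-.015,.066,.006)]),(255,0,255))]
cp=[.508,-.3716,1.37]; cp2=cp
head=[(box(cp,-.05,.05,-.045,.045,.012),(0,0,255)),(W(cp,[(0,0,0),(0,0,.292)]),(0,255,0)),(W(cp,[(-.075,-.018,.182),(-.075,.018,.182)]),(0,255,255)),(W(cp,[(-.075,0,.2),(-.075,0,.164)]),(0,255,255))]
cp=[cp[0],cp[1],1.37+np.pi]
ov("top",315,175,110,100,3.6,0,0,case); ov("side",295,215,105,105,3.6,400,0,case)
head=[(box(cp,-.05,.05,-.045,.045,.012),(0,0,255)),(W(cp,[(0,0,0),(0,0,.292)]),(0,255,0)),(W(cp,[(-.075,-.018,.182),(-.075,.018,.182)]),(0,255,255)),(W(cp,[(-.075,0,.2),(-.075,0,.164)]),(0,255,255))]
ov("top",490,245,90,55,3,0,400,head); ov("side",310,350,60,100,2,400,390,head)
cv2.imwrite("pics/ov.png",A)
p,r,s=state(); print(p,r.as_matrix(),s["time_s"])
E
```

```text
[0.6348 0.0319 0.1484]
[0.2667 0.5653 0.2009] [[ 0.4267 -0.     -0.9044]
 [ 0.9044  0.      0.4267]
 [ 0.     -1.      0.    ]] 1.4
```

View pics/ov.png

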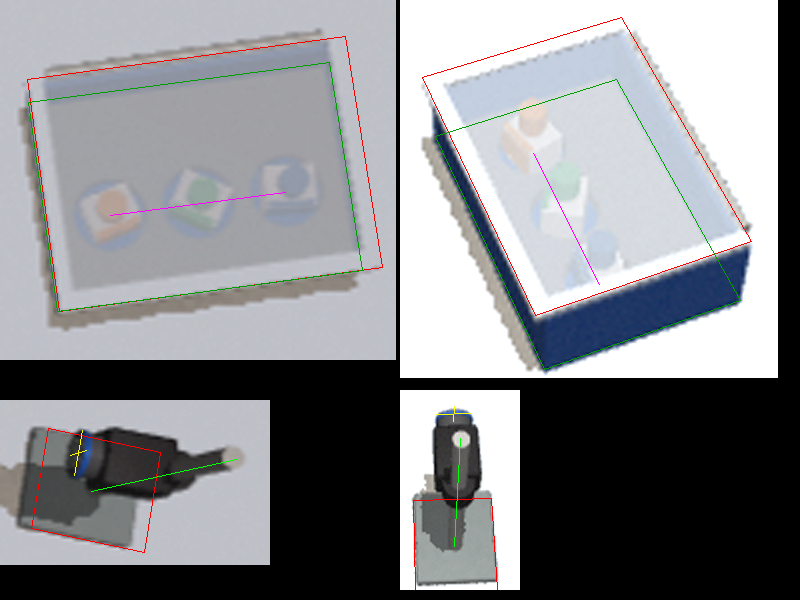

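```bash
python3 - <<'E'
from h import *
print(rel([.466,.314,.10],down(1.625)))
print(rel([.466,.314,.006],down(1.625),np.array([.466,.314,.10]),down(1.625)))
E
```

```text
[-14.22  10.09 -28.75  -0.   -28.37   0.  ]
[ 0.   9.4 -0.   0.   0.   0. ]
```

Emit:
play_rows(
  moves="-2.1 1.5 -4.2 0 -8 0; -4.1 2.9 -8.3 0 -16 0; -6.2 4.4 -12.5 0 -24 0; -8.2 5.8 -16.6 0 -28.4 0; -10.3 7.3 -20.8 0 -28.4 0",
  hand=60,
)

```text
time_s: 1.9
position: [0.4119, 0.3822, 0.1278]
tool_rot: [-1.182, -1.252, 1.25]
contact_force: [0.4, 0.7, -0.4]
grip_width: 0.598
```

```bash
python3 - <<'E'
from h import *
print(rel([.466,.314,.06],down(1.625)),state()[0],state()[2]["grip_width"])
E
```

```text
[-7.12  6.78 -5.01  0.06  0.15  0.04] [0.4118898  0.38220198 0.12780745] 0.5982215400320213
```

Emit:
play_rows(
  moves="-3.6 2.5 -2.5 0 0 0; -7.1 4.7 -5 0 0 0; -7.1 8 -5 0 0 0; -7.1 11 -5 0 0 0; -7.1 12.1 -5 0 0 0",
)

```text
time_s: 2.4
position: [0.4636, 0.3123, 0.0035]
tool_rot: [-1.18, -1.246, 1.254]
contact_force: [-0.4, 0.5, -0.8]
grip_width: 0.6
```

Emit:
play_rows(
  moves="0 0 0 0 0 0; 0 0 0 0 0 0; 0 0 0 0 0 0; 0 0 0 0 0 0; 0 0 0 0 0 0",
  hand=0,
  grip_force=110,
)

```text
time_s: 2.9
position: [0.4645, 0.3131, 0.0049]
tool_rot: [-1.181, -1.248, 1.252]
contact_force: [0.4, -0.1, -0.2]
grip_width: 0.002
```

```bash
python3 - <<'E'
from h import *
p,r,s=state(); print(p,r.as_matrix().round(3).tolist(),s["grip_width"],s["contact_force"])
for c in("side","top"): cv2.imwrite(f"pics/{c}1.png",eyes.capture(c)[...,::-1])
a=cv2.imread("pics/side1.png")[140:260,200:330]; b=cv2.imread("pics/top1.png")[230:330,210:310]
cv2.imwrite("pics/g1.png",np.clip(np.hstack([cv2.resize(a,(400,370)),cv2.resize(b,(400,370))])*1.8,0,255))
E
```

```text
[0.46452768 0.31309268 0.00487219] [[-0.056, -0.002, -0.998], [0.998, -0.001, -0.056], [-0.001, -1.0, 0.002]] 0.0018958648406274805 [ 0.4378672  -0.09202157 -0.22448237][ WARN:0@1.980] global loadsave.cpp:1063 imwrite_ Unsupported depth image for selected encoder is fallbacked to CV_8U.
```

View pics/g1.png

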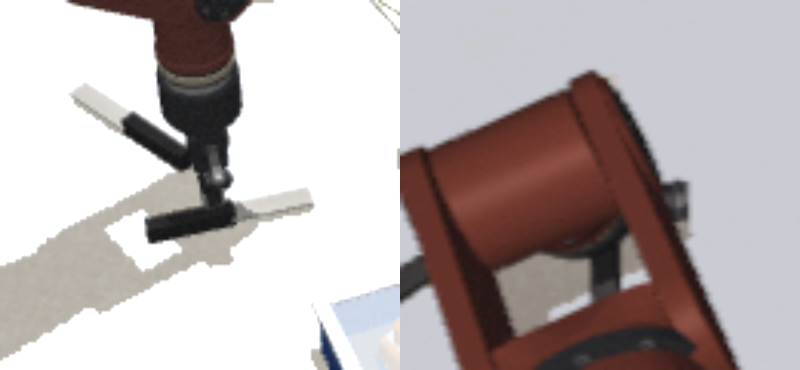

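```bash
python3 - <<'E'
from h import *
print(proj("side",[[.4645,.313,.005],[.4645,.313,.03],[.4645,.313,.08]]),proj("top",[[.4645,.313,.08]]))
for c in("side","top"):
    print(c,[(np.round(d["point"],1).tolist(),round(d["conf"],2)) for d in models.place_of(c,"spatula")])
a=cv2.imread("pics/side1.png")[150:230,230:320]
cv2.imwrite("pics/g2.png",np.clip(cv2.resize(a,(800,710),interpolation=cv2.INTER_CUBIC)[:600]*2.5,0,255).astype(np.uint8))
E
```

```text
[[269.28334218 211.17965154]
 [268.59279725 205.71666314]
 [267.15816129 194.36707618]] [[258.74640606 286.28252642]]
side [([245.4, 182.4], 0.77), ([269.4, 211.2], 0.56)]
top [([210.8, 309.2], 0.8), ([134.3, 267.6], 0.59), ([260.8, 287.9], 0.49)]
```

View pics/g2.png

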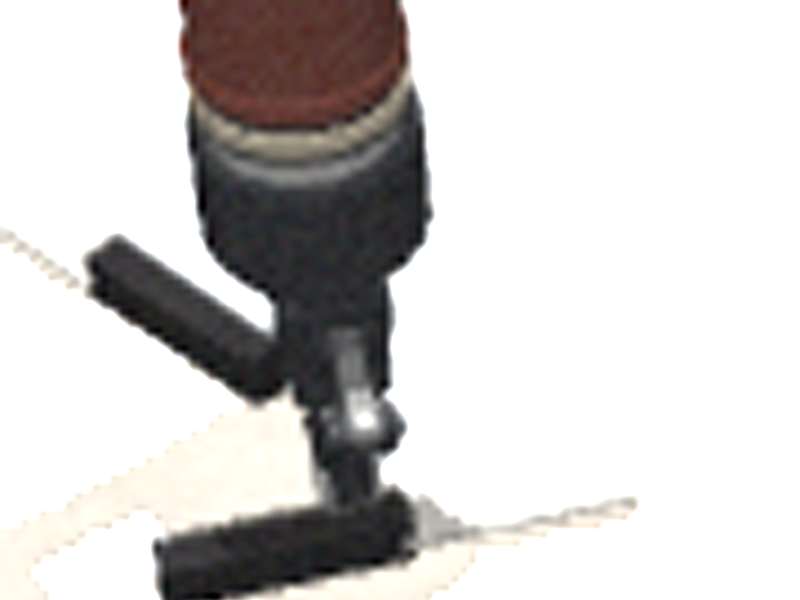

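Emit:
play_rows(
  moves="0 0 0 0 0 0; 0 0 0 0 0 0; 0 0 0 0 0 0; 0 0 0 0 0 0; 0 0 0 0 0 0",
  hand=60,
)

```text
time_s: 3.6
position: [0.4638, 0.3124, 0.0038]
tool_rot: [-1.181, -1.246, 1.253]
contact_force: [-0.2, 0.4, 0.4]
grip_width: 0.598
```

```bash
python3 - <<'E'
from h import *
p,r,s=state(); print(p,s["grip_width"],s["contact_force"])
a=eyes.capture("side")[150:230,230:320,::-1]
cv2.imwrite("pics/g3.png",np.clip(cv2.resize(a,(800,710),interpolation=cv2.INTER_CUBIC)[:640]*2.5,0,255).astype(np.uint8)[40:])
E
```

```text
[0.46377751 0.31242749 0.00381377] 0.5981551630317774 [-0.2485161   0.3995467   0.42887732]
```

View pics/g3.png

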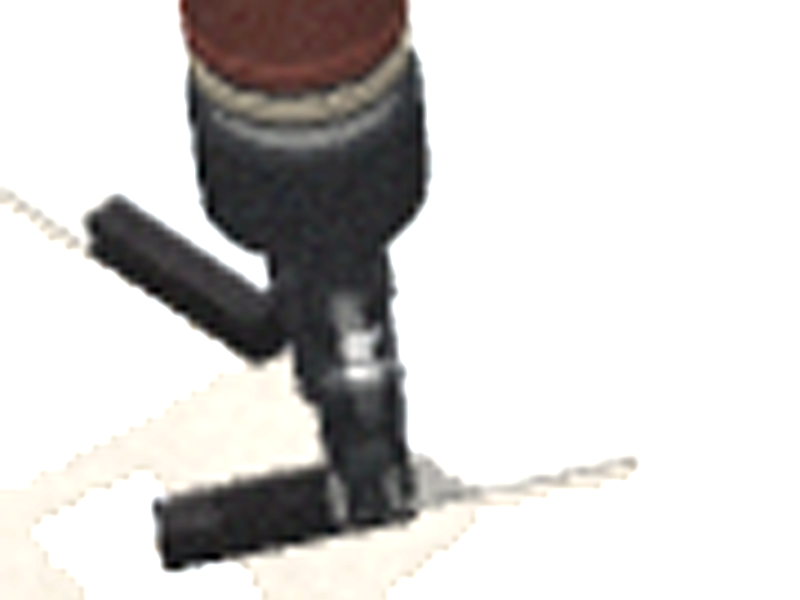

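Emit:
play_rows(
  moves="0 0 0 0 0 0; 0 0 0 0 0 0; 0 0 0 0 0 0; 0 0 0 0 0 0; 0 0 0 0 0 0",
  hand=0,
)

```text
time_s: 4.15
position: [0.4637, 0.3124, 0.0038]
tool_rot: [-1.181, -1.246, 1.253]
contact_force: [0.2, -0.5, -0.1]
grip_width: 0.001
```

Emit:
play_rows(
  moves="0 -2 0 0 0 0; 0 -4 0 0 0 0; 0 -6 0 0 0 0; 0 -6 0 0 0 0; 0 -6 0 0 0 0",
)

```text
time_s: 4.65
position: [0.4643, 0.3127, 0.064]
tool_rot: [-1.181, -1.247, 1.252]
contact_force: [-0.3, 0.2, -0.9]
grip_width: -0.003
```

```bash
python3 - <<'E'
from h import *
p,r,s=state(); print(p,s["grip_width"],s["contact_force"],s["wrist_torque"])
im=eyes.capture("side");cv2.imwrite("pics/side4.png",im[...,::-1])
pr=cv2.imread("pics/side1.png")[...,::-1]
for n,P in (("handle rear desk",[.41,.311,.02]),("blade",[.53,.318,.012]),("handle front",[.484,.315,.015])):
    u=proj("side",P)[0].round().astype(int); v=proj("side",np.array(P)+[0,0,.06])[0].round().astype(int); print(n,u,pr[u[1],u[0]],im[u[1],u[0]],v,pr[v[1],v[0]],im[v[1],v[0]])
print([(np.round(d["point"],1).tolist(),round(d["conf"],2)) for d in models.place_of("side","spatula")])
E
```

```text
[0.46427966 0.31267289 0.06396324] -0.003001103246979702 [-0.25917018  0.24432168 -0.87358927] [-0.01840715  0.004131    0.0109937 ]
handle rear desk [251 211] [24 24 23] [24 24 23] [249 198] [152 155 160] [110 108 105]
blade [290 205] [120 119 115] [119 118 114] [289 191] [151 155 156] [150 154 155]
handle front [275 207] [20 21 19] [18 19 19] [274 194] [149 152 156] [150 153 158]
[([269.8, 212.8], 0.83), ([245.7, 182.6], 0.71), ([268.6, 141.3], 0.44)]
```

```bash
python3 - <<'E'
from h import *
p,r,s=state()
o=[]
for c,(x,y,w,h) in (("side",(235,150,70,75)),("top",(225,250,70,75))):
    im=eyes.capture(c)[y:y+h,x:x+w,::-1]; f=400/w
    a=np.clip(cv2.resize(im,(400,int(h*f)),interpolation=cv2.INTER_CUBIC)*2.,0,255).astype(np.uint8)
    u=(proj(c,[p,p+[0,0,.02],p-[0,0,.055]])-[x,y]+.5)*f
    for q,col in zip(u,[(0,0,255),(0,255,0),(255,0,0)]): cv2.drawMarker(a,tuple(int(k) for k in q),col,0,14,1)
    o.append(a)
cv2.imwrite("pics/g4.png",np.hstack(o)); print(p)
E
```

```text
[0.46296299 0.31200087 0.06245918]
```

View pics/g4.png

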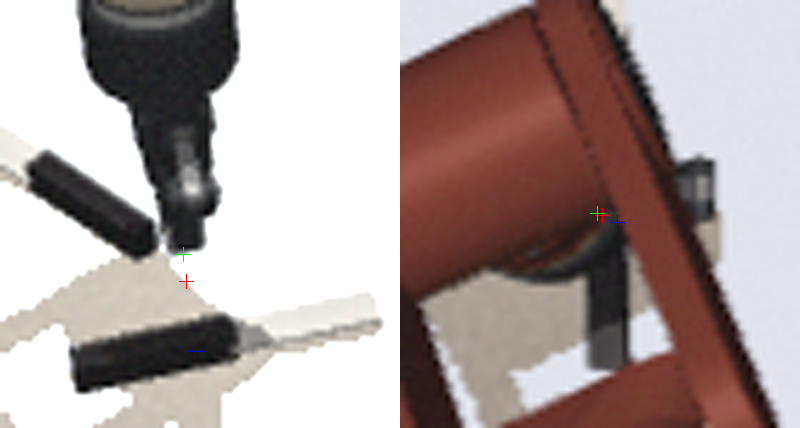

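Emit:
play_rows(
  moves="0 0 0 0 0 0; 0 2 0 0 0 0; 0 4 0 0 0 0; 0 6 0 0 0 0; 0 7.2 0 0 0 0",
  hand=60,
)

```text
time_s: 5.35
position: [0.4607, 0.3109, -0.0121]
tool_rot: [-1.178, -1.24, 1.258]
contact_force: [0.2, -0.2, -0.1]
grip_width: 0.6
```

Emit:
play_rows(
  moves="0 0.1 0 0 0 0; 0 0.2 0 0 0 0; 0 0.3 0 0 0 0; 0 0.4 0 0 0 0; 0 0.4 0 0 0 0",
)

```text
time_s: 5.85
position: [0.4613, 0.3112, -0.0154]
tool_rot: [-1.179, -1.242, 1.257]
contact_force: [0.3, 0.5, 0.3]
grip_width: 0.599
```

Emit:
play_rows(
  moves="0 0 0 0 0 0; 0 0 0 0 0 0; 0 0 0 0 0 0; 0 0 0 0 0 0; 0 0 0 0 0 0",
  hand=0,
)

```text
time_s: 6.35
position: [0.462, 0.3116, -0.0143]
tool_rot: [-1.179, -1.243, 1.256]
contact_force: [-1.1, 0.6, 6.0]
grip_width: 0.161
```

Emit:
play_rows(
  moves="0 -2 0 0 0 0; 0 -4 0 0 0 0; 0 -6 0 0 0 0; 0 -8 0 0 0 0; 0 -10 0 0 0 0",
)

```text
time_s: 6.85
position: [0.4622, 0.3116, 0.0858]
tool_rot: [-1.179, -1.242, 1.257]
contact_force: [-0.3, -0.1, -0.7]
grip_width: 0.161
```

```bash
python3 - <<'E'
from h import *
p,r,s=state(); print(p,r.as_matrix().round(3).tolist(),s["grip_width"],s["contact_force"],s["qpos"])
for c in("side","top"):
    cv2.imwrite(f"pics/{c}5.png",eyes.capture(c)[...,::-1])
    print([(np.round(d["point"],1).tolist(),round(d["conf"],2)) for d in models.place_of(c,"spatula")])
E
```

```text
[0.46218067 0.31158763 0.08577104] [[-0.056, -0.008, -0.998], [0.998, -0.004, -0.056], [-0.004, -1.0, 0.009]] 0.1607412835023284 [-0.31125196 -0.10451063 -0.73373066] [ 4.67144348e-01  2.08640919e-01  1.85592517e+00  2.21913859e-04
  1.08641129e+00 -1.15932611e+00]
[([266.7, 190.1], 0.81), ([245.9, 182.6], 0.62), ([268.5, 141.3], 0.42)]
[([132.5, 266.3], 0.82), ([209.1, 308.0], 0.81), ([257.0, 285.8], 0.57)]
```

```bash
cat >> h.py <<'E'
CASE=np.array([.6348,.0319,.1484])
SOFF=np.array([.0037,.0025,.0143]); # spatula origin minus TCP at spatula yaw .0543
def tcp_for_spat(P,yaw):
    "TCP pos, rot for spatula origin at world P, yaw"
    a=yaw-.0543; Rz=R.from_euler("z",a); return np.array(P)-Rz.apply(SOFF), down(yaw+1.572)
def tip_case(x,y,z):
    "TCP pose with blade tip (mid-plane) at case coords"
    return tcp_for_spat(W(CASE,[x-.1,y,z-.011])[0],CASE[2])
E
python3 - <<'E'
from h import *
print("S",tri({"side":(266.7,190.1),"top":(257,285.8)}))
print(rel(*tip_case(-.115,0,.067)))
E
```

```text
S [0.46483192 0.31534758 0.09573667]
[-31.15   4.5    6.1   -0.44  -5.39  -0.15]
```

Emit:
play_rows(
  moves="-4.5 0 1.2 0 -5.4 0; -9 0 2.4 0 -5.4 0; -13.5 0 3.6 0 -5.4 0; -18 0 4.8 0 -5.4 0; -22.5 0 6 0 -5.4 0",
)

```text
time_s: 7.55
position: [0.4129, 0.0823, 0.0845]
tool_rot: [-1.128, -1.31, 1.327]
contact_force: [0.7, -0.6, -0.0]
grip_width: 0.167
```

```bash
python3 - <<'E'
from h import *
print(rel(*tip_case(-.115,0,.067)))
E
```

```text
[-8.49  4.31  0.66 -0.63  0.06 -0.12]
```

Emit:
play_rows(
  moves="-4.5 1 0.3 0 0 0; -8.5 2.5 0.7 0 0 0; -8.5 4.3 0.7 -0.6 0 0; -8.5 4.3 0.7 -0.6 0 0; -8.5 4.3 0.7 -0.6 0 0",
)

```text
time_s: 8.05
position: [0.4165, -0.0025, 0.0404]
tool_rot: [-1.132, -1.315, 1.322]
contact_force: [-0.3, -0.8, -0.1]
grip_width: 0.163
```

```bash
python3 - <<'E'
from h import *
print(rel(*tip_case(-.115,0,.067)))
o=[]
P=W(CASE,[(-.115,0,.067),(-.195,0,.067),(-.08,.035,.067),(-.08,-.035,.067),(-.08,0,.067)])
for c,(x,y,w,h) in (("side",(235,230,100,110)),("top",(335,225,100,110))):
    full=eyes.capture(c); cv2.imwrite(f"pics/{c}6.png",full[...,::-1]); im=full[y:y+h,x:x+w,::-1]; f=4
    a=np.clip(cv2.resize(im,None,fx=f,fy=f,interpolation=cv2.INTER_CUBIC)*1.7,0,255).astype(np.uint8)
    for q,col in zip((proj(c,P)-[x,y]+.5)*f,[(0,0,255),(0,255,0)]+[(255,0,255)]*3): cv2.drawMarker(a,tuple(int(k) for k in q),col,0,14,1)
    o.append(a)
cv2.imwrite("pics/g6.png",np.hstack(o))
E
```

```text
[-0.05 -0.13 -0.21 -0.25  0.05 -0.04]
```

View pics/g6.png

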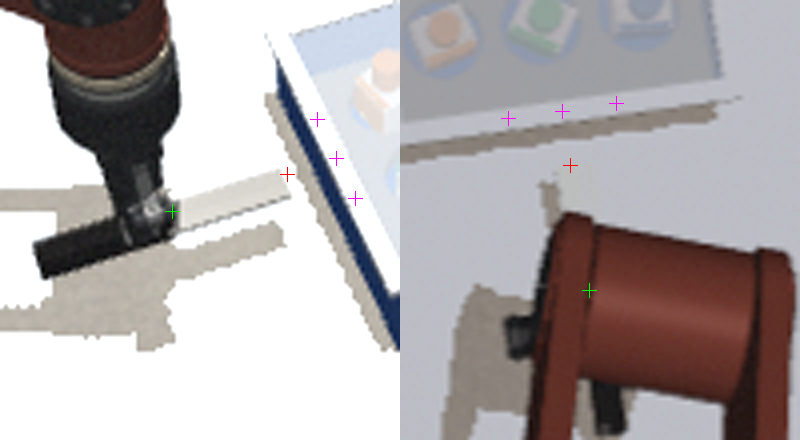

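```bash
python3 - <<'E'
from h import *
for c in("side","top"):
    eyes.capture(c); print(c,[(np.round(d["point"],1).tolist(),round(d["conf"],2)) for d in models.place_of(c,"spatula")])
print("pred S",W(CASE,[-.215,0,.056]),proj("side",W(CASE,[-.215,0,.056])),proj("top",W(CASE,[-.215,0,.056])),"rear",proj("top",W(CASE,[[-.285,0,.078],[-.285,0,.056]])))
t=cv2.imread("pics/top6.png").astype(float)
a=t[255:335,365:400]; 
g=np.clip((t[255:335,355:415]-110)*5,0,255) 
b=np.clip(t[255:335,355:415]*1.7,0,255)
s=cv2.imread("pics/side6.png").astype(float)[255:305,240:315]; 
A=np.zeros((560,800,3),np.uint8); 
A[:533,:400]=cv2.resize(g,(400,533),interpolation=cv2.INTER_CUBIC).clip(0,255); A[:267,400:]=cv2.resize(np.clip((s-100)*5,0,255),(400,267),interpolation=cv2.INTER_CUBIC).clip(0,255); A[270:537,400:]=cv2.resize(np.clip(s*2,0,255),(400,267),interpolation=cv2.INTER_CUBIC).clip(0,255)
cv2.imwrite("pics/g7.png",A)
E
```

```text
side [([267.7, 140.1], 0.84), ([271.9, 285.7], 0.6)]
top [([208.9, 307.2], 0.87), ([135.0, 265.8], 0.82)]
pred S [[4.22163084e-01 1.10979749e-04 5.60000000e-02]] [[270.62125471 287.07331997]] [[382.53405828 305.12354054]] rear [[387.63606899 333.0726915 ]
 [386.68401701 332.82359505]]
```

View pics/g7.png

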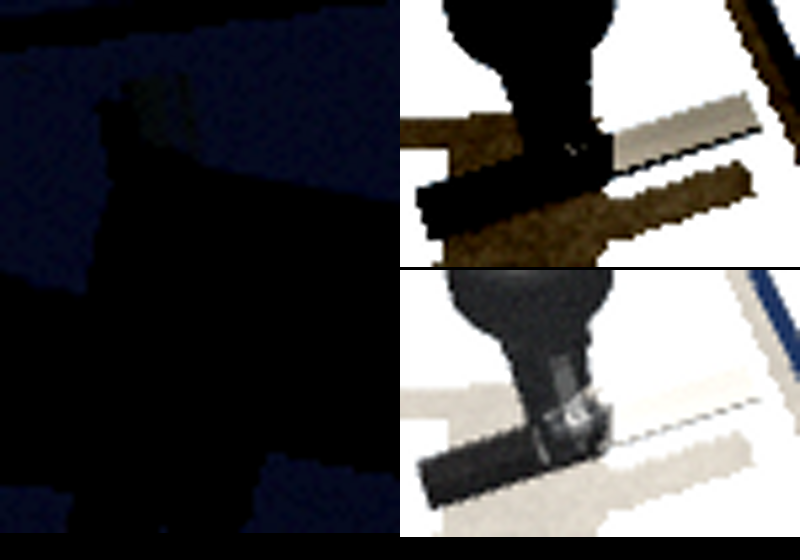

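```bash
python3 - <<'E'
from h import *
c,s=np.cos(CASE[2]),np.sin(CASE[2]); Rm=np.array([[c,s],[-s,c]])
def tocase(P): return np.r_[Rm@(P[:2]-CASE[:2]),P[2]]
T=tri({"side":(305.8,275.2),"top":(378.1,265.5)}); print(T,tocase(T))
T=tri({"side":(306.3,275.7),"top":(378.6,266)}); print(T,tocase(T))
print("bl width px",np.diff(proj("side",W(CASE,[[-.115,.012,.067],[-.115,-.012,.067]])),axis=0))
print("focus of slot side/top",proj("side",W(CASE,[[-.08,0,.067]])),proj("top",W(CASE,[[-.08,0,.067]])))
E
```

```text
[0.5207463  0.01193756 0.06208653] [-0.11575169 -0.00287952  0.06208653]
[0.52067763 0.01055287 0.06129261] [-0.11602434 -0.00423883  0.06129261]
bl width px [[3.14996844 6.91668869]]
focus of slot side/top [[318.54474392 269.09709002]] [[375.06550514 252.30807351]]
```

Emit:
play_rows(
  moves="0.3 -0.5 0 0 0 0; 0.3 -0.6 -1.5 0 0 0; 0.3 -0.6 -2.7 0 0 0; 0.3 -0.6 -3.8 0 0 0; 0.3 -0.6 -4.6 0 0 0",
)

```text
time_s: 8.85
position: [0.4431, 0.0072, 0.0421]
tool_rot: [-1.097, -1.286, 1.346]
contact_force: [-41.5, -6.8, 9.5]
grip_width: 0.162
```

Emit:
play_rows(
  moves="0 0 1 0 0 0; 0 0 2 0 0 0; 0 0 2.2 0 0 0; 0 0 2.2 0 0 0; 0 0 2.2 0 0 0",
)

```text
time_s: 9.35
position: [0.4235, 0.0036, 0.0444]
tool_rot: [-1.1, -1.289, 1.344]
contact_force: [-0.9, 0.3, -0.7]
grip_width: 0.16
```

```bash
python3 - <<'E'
from h import *
p,r,s=state(); print(p,s["contact_force"],rel(*tip_case(-.115,0,.067)))
S=eyes.capture("side"); T=eyes.capture("top"); cv2.imwrite("pics/side8.png",S[...,::-1]);cv2.imwrite("pics/top8.png",T[...,::-1])
t=T[250:300,350:410,::-1].astype(float); g=np.clip((t-85)*4,0,255)
s=S[225:310,240:340,::-1].astype(float)
A=np.zeros((600,800,3),np.uint8)
A[:333,:400]=cv2.resize(g,(400,333),interpolation=cv2.INTER_CUBIC).clip(0,255)
A[:340,400:]=cv2.resize(np.clip((s-90)*4,0,255),(400,340),interpolation=cv2.INTER_CUBIC).clip(0,255)
old=cv2.imread("pics/side6.png")[250:290,280:340].astype(float); A[340:600,0:390]=cv2.resize(np.clip(old*1.6,0,255),(390,260),interpolation=cv2.INTER_CUBIC).clip(0,255)
A[340:600,400:790]=cv2.resize(np.clip(S[250:290,280:340,::-1]*1.6,0,255),(390,260),interpolation=cv2.INTER_CUBIC).clip(0,255)
cv2.imwrite("pics/g8.png",A)
E
```

```text
[0.42348382 0.0036247  0.04439964] [-0.90340747  0.32041649 -0.73052318] [-0.55  0.29  0.56 -2.5   0.36  0.09]
```

View pics/g8.png

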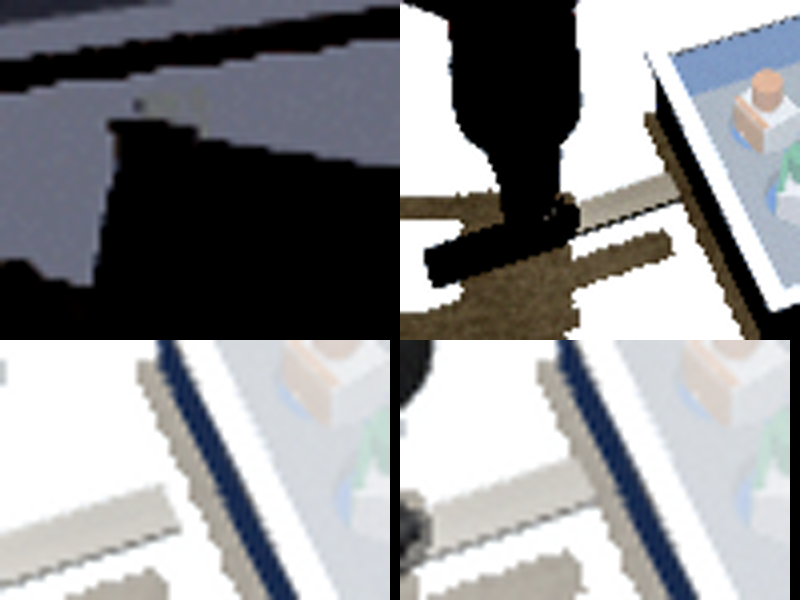

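```bash
cat >> h.py <<'E'
def tocase(P):
    c,s=np.cos(CASE[2]),np.sin(CASE[2]); return np.r_[np.array([[c,s],[-s,c]])@(P[:2]-CASE[:2]),P[2]]
E
python3 - <<'E'
from h import *
for T in (tri({"side":(308.6,271.5),"top":(375.8,263.8)}),tri({"side":(308.1,271),"top":(375.3,263.3)})): print(T,tocase(T))
# same ray-pair check on known case points: cover front-left corner etc.
for y in(-.02,0,.02): print(y,proj("side",W(CASE,[[-.088,y,.079],[-.088,y,.074]])).round(1).tolist())
s=cv2.imread("pics/side8.png")
for r in (266,270,274): print(r,s[r,300:335].max(1).tolist())
E
```

```text
[0.52716848 0.01818345 0.06736014] [-0.10847661  0.00234816  0.06736014]
[0.52723427 0.01956854 0.06814891] [-0.10820674  0.00370831  0.06814891]
-0.02 [[318.4, 273.2], [318.4, 274.2]]
0 [[315.7, 267.4], [315.7, 268.5]]
0.02 [[313.0, 261.7], [313.0, 262.8]]
266 [168, 170, 169, 169, 167, 164, 106, 107, 108, 106, 71, 49, 49, 49, 68, 169, 169, 169, 169, 169, 154, 139, 139, 139, 139, 139, 139, 139, 139, 139, 139, 139, 139, 138, 140]
270 [132, 130, 130, 127, 128, 130, 129, 129, 117, 107, 107, 105, 72, 50, 50, 50, 68, 169, 170, 169, 169, 169, 153, 139, 140, 140, 139, 139, 139, 139, 139, 138, 134, 135, 140]
274 [130, 131, 131, 131, 131, 130, 130, 129, 128, 112, 100, 107, 106, 104, 71, 50, 49, 50, 73, 169, 169, 169, 169, 169, 153, 140, 139, 140, 140, 139, 138, 141, 145, 144, 141]
```

Emit:
play_rows(
  moves="0 0.4 0 -2.5 0.3 0; 0 0.8 0 -2.5 0.3 0; 0 0.8 0 -2.5 0.3 0; 0 0.8 0 -2.5 0.3 0; 0 0.8 0 -2.5 0.3 0",
)

```text
time_s: 9.95
position: [0.4231, 0.0036, 0.0362]
tool_rot: [-1.132, -1.319, 1.319]
contact_force: [0.3, -0.6, -0.3]
grip_width: 0.158
```

Emit:
play_rows(
  moves="0 0 -0.5 0 0 0; 0 0 -1 0 0 0; 0 0 -1.5 0 0 0; 0 0 -2 0 0 0; 0 0 -2.2 0 0 0",
)

```text
time_s: 10.45
position: [0.4458, 0.0069, 0.0364]
tool_rot: [-1.132, -1.32, 1.319]
contact_force: [-0.8, 0.4, -0.4]
grip_width: 0.162
```

Emit:
play_rows(
  moves="0 0 -0.3 0 0 0; 0 0 -0.6 0 0 0; 0 0 -0.9 0 0 0; 0 0 -1 0 0 0; 0 0 -1 0 0 0",
)

```text
time_s: 10.95
position: [0.4557, 0.0084, 0.0364]
tool_rot: [-1.132, -1.32, 1.319]
contact_force: [0.4, -0.2, -0.5]
grip_width: 0.157
```

Emit:
play_rows(
  moves="0 0 -0.5 0 0 0; 0 0 -1 0 0 0; 0 0 -1.5 0 0 0; 0 0 -1.7 0 0 0; 0 0 -1.7 0 0 0",
)

```text
time_s: 11.45
position: [0.4731, 0.011, 0.0365]
tool_rot: [-1.133, -1.32, 1.319]
contact_force: [0.5, 0.0, -1.9]
grip_width: 0.16
```

Emit:
play_rows(
  moves="0 -0.9 0 0 0 0; 0 -1.8 -0.1 0 0 0; 0 -3 -0.3 0 0 0; 0 -4.4 -0.6 0 0 0; 0 -5.8 -1.1 0 0 0",
)

```text
time_s: 11.95
position: [0.4822, 0.0127, 0.0949]
tool_rot: [-1.129, -1.318, 1.32]
contact_force: [-2.7, -0.2, -2.8]
grip_width: 0.157
```

```bash
python3 - <<'E'
from h import *
p,r,s=state(); print(p,s["contact_force"],s["wrist_torque"],s["time_s"])
for c in("side","top"):
    I=eyes.capture(c); cv2.imwrite(f"pics/{c}9.png",I[...,::-1])
    O=cv2.imread(f"pics/{c}8.png")[...,::-1]
    for th in (0,.2,.35,.5):
        L=W(CASE,[[.08-.160*np.cos(th),y,.074+.160*np.sin(th)+.005*np.cos(th)] for y in np.linspace(-.09,-.05,9)]); u=proj(c,L).round().astype(int)
        print(c,th,u[0],I[u[:,1],u[:,0]].mean(0).round(),O[u[:,1],u[:,0]].mean(0).round())
E
```

```text
[0.48216853 0.01273691 0.09490164] [-2.73734364 -0.24641536 -2.82879942] [-0.05391964  0.61412799  0.06810187] 11.95
side 0 [331 293] [27. 46. 82.] [161. 165. 169.]
side 0.2 [333 286] [60. 61. 60.] [134. 136. 140.]
side 0.35 [335 280] [162. 166. 162.] [132. 135. 140.]
side 0.5 [339 274] [138. 142. 142.] [138. 142. 142.]
top 0 [411 247] [42. 32. 40.] [111. 112. 116.]
top 0.2 [412 244] [43. 41. 42.] [ 96.  97. 100.]
top 0.35 [413 240] [96. 95. 95.] [92. 93. 96.]
top 0.5 [414 235] [102. 103. 106.] [93. 94. 97.]
```

Emit:
play_rows(
  moves="0 -1.5 -0.7 0 0 0; 0 -3.2 -1.8 0 0 0; 0 -4.8 -3.2 0 0 0; 0 -6.1 -4.8 0 0 0; 0 -6.9 -6 0 0 0",
)

```text
time_s: 12.55
position: [0.5456, 0.0216, 0.1672]
tool_rot: [-1.137, -1.324, 1.317]
contact_force: [-1.7, -0.8, -3.5]
grip_width: 0.156
```

```bash
cat > th.py <<'E'
from h import *
p,r,s=state(); print(p,s["contact_force"],s["wrist_torque"],s["time_s"],s["grip_width"])
I=eyes.capture("side"); cv2.imwrite("pics/side_th.png",I[...,::-1])
for th in np.arange(.3,1.9,.1):
    v=[]
    for y in (-.1,-.06,.1):
        rr=np.linspace(.161,.165,5); P=W(CASE,[[.08-a*np.cos(th),y,.074+a*np.sin(th)] for a in rr]); u=proj("side",P).round().astype(int); v.append(I[u[:,1],u[:,0]].mean(0).round().astype(int).tolist())
    print(round(th,2),v)
E
python3 th.py
```

```text
[0.54559138 0.02157116 0.1672092 ] [-1.69291189 -0.84015046 -3.45449486] [-0.1250511   0.4570441   0.01965749] 12.55 0.1560516663470095
0.3 [[100, 100, 100], [61, 61, 60], [164, 168, 171]]
0.4 [[100, 100, 100], [57, 57, 56], [17, 18, 20]]
0.5 [[87, 83, 79], [100, 99, 99], [22, 23, 22]]
0.6 [[163, 167, 169], [68, 70, 64], [19, 19, 20]]
0.7 [[48, 47, 46], [50, 54, 61], [20, 20, 23]]
0.8 [[61, 61, 61], [61, 60, 61], [19, 20, 21]]
0.9 [[60, 60, 60], [60, 60, 59], [17, 16, 18]]
1.0 [[61, 60, 61], [62, 61, 61], [77, 79, 81]]
1.1 [[132, 138, 143], [133, 139, 143], [159, 161, 158]]
1.2 [[118, 116, 115], [119, 118, 116], [56, 55, 54]]
1.3 [[163, 167, 169], [163, 167, 172], [54, 54, 52]]
1.4 [[164, 168, 170], [164, 168, 171], [164, 168, 168]]
1.5 [[163, 167, 170], [163, 167, 172], [163, 167, 169]]
1.6 [[163, 167, 168], [163, 167, 171], [162, 167, 171]]
1.7 [[163, 167, 169], [163, 167, 171], [164, 168, 172]]
1.8 [[163, 167, 170], [164, 168, 169], [163, 167, 172]]
```

Emit:
play_rows(
  moves="0 -0.5 -1.3 0 0 0; 0 -0.9 -2.6 0 0 0; 0 -1.2 -3.8 0 0 0; 0 -1.3 -5 0 0 0; 0 -1.3 -5.6 0 0 0",
)

```text
time_s: 13.1
position: [0.604, 0.0302, 0.1822]
tool_rot: [-1.14, -1.327, 1.315]
contact_force: [-2.1, 0.3, -1.4]
grip_width: 0.164
```

```bash
cat > th2.py <<'E'
from h import *
# cover outline angle: project cover top corners at angles on edge-enhanced view
p,r,s=state(); print(p,s["contact_force"],s["time_s"])
I=eyes.capture("side"); cv2.imwrite("pics/side10.png",I[...,::-1]); T=eyes.capture("top"); cv2.imwrite("pics/top10.png",T[...,::-1])
o=[]
for c,J,(x,y,w,h) in (("side",I,(290,130,130,180)),("top",T,(290,130,160,180))):
    f=3; a=np.clip(cv2.resize(J[y:y+h,x:x+w,::-1],None,fx=f,fy=f,interpolation=cv2.INTER_CUBIC)*1.5,0,255).astype(np.uint8)
    for th,col in ((1.2,(0,0,255)),(1.35,(0,200,0)),(1.5,(255,0,0)),(1.65,(255,0,255))):
        P=W(CASE,[[.08-.168*np.cos(th),y_,.074+.168*np.sin(th)] for y_ in(-.115,.115)]+[[.08,.115,.076]]); u=(((proj(c,P)-[x,y])+.5)*f).astype(int); cv2.polylines(a,[u],0,col,1)
    o.append(a[:540])
cv2.imwrite("pics/g10.png",np.hstack(o)[:,:800])
E
python3 th2.py
```

```text
[0.60398973 0.030222   0.18219848] [-2.12669316  0.29856429 -1.36074525] 13.1
```

View pics/g10.png

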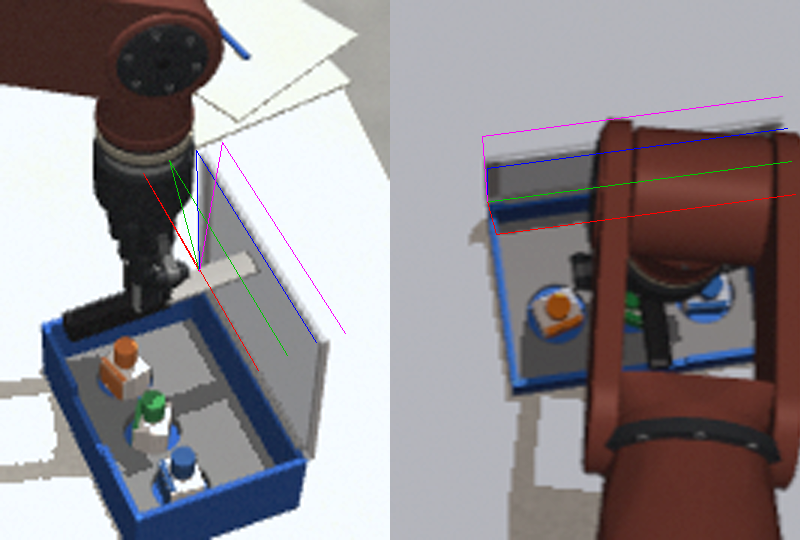

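Emit:
play_rows(
  moves="0 0 3 0 0 0; 0 0 7 0 0 0; 0 0 11.5 0 0 0; 2 0 14 0 0 0; 6.5 0 14 0 0 0",
)

```text
time_s: 13.7
position: [0.4542, 0.0713, 0.1805]
tool_rot: [-1.146, -1.324, 1.311]
contact_force: [1.5, 1.1, -0.1]
grip_width: 0.159
```

```bash
python3 - <<'E'
from h import *
print(state()[0],rel([.462,.3116,.05],down(1.626)))
E
```

```text
[0.45421521 0.07129574 0.18054333] [23.69 13.05 -4.11  0.67  5.2  -0.09]
```

Emit:
play_rows(
  moves="4.7 1 -0.8 0 5.2 0; 9.2 2 -1.6 0.6 5.2 0; 14 4 -2.5 0.6 5.2 0; 18.5 7 -3.3 0.6 5.2 0; 22.5 10 -3.9 0.6 5.2 0",
)

```text
time_s: 14.2
position: [0.4629, 0.2961, 0.086]
tool_rot: [-1.187, -1.256, 1.246]
contact_force: [0.3, -0.1, -0.3]
grip_width: 0.166
```

```bash
python3 - <<'E'
from h import *
print(state()[0],rel([.462,.3116,-.012],down(1.626)))
E
```

```text
[0.46293425 0.29612177 0.08598234] [1.54 9.8  0.08 0.41 0.02 0.05]
```

Emit:
play_rows(
  moves="1.5 2.5 0 0.4 0 0; 1.5 5.5 0 0.4 0 0; 1.5 8 0 0.4 0 0; 1.5 9.2 0 0.4 0 0; 1.5 9.5 0 0.4 0 0",
)

```text
time_s: 14.7
position: [0.4619, 0.3106, -0.0103]
tool_rot: [-1.181, -1.248, 1.251]
contact_force: [0.1, 0.0, -0.2]
grip_width: 0.16
```

Emit:
play_rows(
  moves="0 0.1 0 0 0 0; 0 0.2 0 0 0 0; 0 0.3 0 0 0 0; 0 0.3 0 0 0 0; 0 0.3 0 0 0 0",
)

```text
time_s: 15.2
position: [0.4634, 0.3111, -0.0119]
tool_rot: [-1.183, -1.251, 1.249]
contact_force: [0.4, -1.1, 2.9]
grip_width: 0.158
```

Emit:
play_rows(
  moves="0 0 0 0 0 0; 0 0 0 0 0 0; 0 0 0 0 0 0; 0 0 0 0 0 0; 0 -1 0 0 0 0",
  hand=60,
)

```text
time_s: 15.7
position: [0.4616, 0.3102, -0.0033]
tool_rot: [-1.181, -1.248, 1.252]
contact_force: [-0.5, 0.0, 0.0]
grip_width: 0.594
```

Emit:
play_rows(
  moves="0 -4 0 0 0 0; 0 -8 0 0 0 0; 0 -12 0 0 0 0; 0 -16 0 0 0 0; 0 -20 0 0 0 0",
)

```text
time_s: 16.2
position: [0.4618, 0.3103, 0.1991]
tool_rot: [-1.181, -1.248, 1.251]
contact_force: [0.7, 0.5, -0.0]
grip_width: 0.597
```

```bash
python3 - <<'E'
from h import *
print(state()[0],state()[2]["contact_force"])
for c in("side","top"):
    I=eyes.capture(c); cv2.imwrite(f"pics/{c}11.png",I[...,::-1])
    for n in("spatula","bottle_orange","label","bottle_green","bottle_blue"): print(c,n,[(np.round(d["point"],1).tolist(),round(d["conf"],2)) for d in models.place_of(c,n)])
    h=cv2.cvtColor(I,cv2.COLOR_RGB2HSV); m=((h[...,0]>5)&(h[...,0]<22)&(h[...,1]>150)).astype(np.uint8)
    n,l,st,ce=cv2.connectedComponentsWithStats(m); print([(st[i].tolist(),ce[i].round(1).tolist()) for i in range(1,n) if st[i,4]>8])
b=W(CASE,[-.015,.066,.006])[0]; print(b,[proj(c,[b,b+[0,0,.051],b+[0,0,.062]]).round(1).tolist() for c in("side","top")])
E
```

```text
[0.46180198 0.31033412 0.19907125] [ 0.7472237   0.54356294 -0.04758223]
side spatula [([244.6, 184.4], 0.75), ([271.5, 141.2], 0.66), ([271.4, 211.9], 0.58)]
side bottle_orange [([334.0, 258.1], 0.67)]
side label [([326.7, 256.0], 0.5)]
side bottle_green [([341.8, 274.8], 0.6)]
side bottle_blue [([337.8, 190.5], 0.74), ([349.0, 292.2], 0.53)]
[([328, 242, 8, 11, 64], [331.1, 247.1]), ([324, 249, 8, 14, 48], [327.0, 255.8]), ([434, 382, 5, 10, 26], [436.5, 385.8]), ([413, 394, 16, 5, 37], [420.8, 396.1])]
top spatula [([132.7, 267.4], 0.76), ([209.7, 309.1], 0.68)]
top bottle_orange [([343.7, 234.8], 0.52)]
top label [([347.6, 238.6], 0.55), ([366.9, 225.8], 0.53)]
top bottle_green [([370.8, 230.0], 0.56)]
top bottle_blue [([393.3, 227.4], 0.75)]
[([514, 181, 20, 25, 224], [523.6, 194.5]), ([508, 199, 4, 5, 9], [509.8, 201.2]), ([342, 228, 12, 14, 78], [346.5, 234.3])]
[0.61020638 0.09495675 0.006     ] [[[331.5, 257.2], [331.7, 246.2], [331.7, 243.8]], [[345.2, 234.5], [345.8, 231.5], [345.9, 230.8]]]
```

```bash
python3 - <<'E'
from h import *
T=cv2.imread("pics/top11.png"); h=cv2.cvtColor(T,cv2.COLOR_BGR2HSV)
for r in range(224,246): print(r,' '.join("%3d/%3d"%(h[r,c,1],h[r,c,2]) for c in range(337,359)))
b=W(CASE,[-.015,.066,0])[0]
for a in (0,.15,.3,-.15):
    p=[b[0],b[1],CASE[2]+a]; print(a,proj("top",W(p,[(-.016,.019,.042),(-.016,-.019,.042),(.016,-.019,.042),(.016,.019,.042),(-.016,.019,.006),(-.016,-.019,.006)])).round(1).tolist())
E
```

```text
224   9/ 85   6/ 85   6/ 85   9/ 84   9/ 83   6/ 82   7/ 74   7/ 69   4/ 68   7/ 73   7/ 75   6/ 80   6/ 84   6/ 85   6/ 86   9/ 86   9/ 86   9/ 86   6/ 85   9/ 86   9/ 86   6/ 85
225   9/ 85   9/ 86   9/ 84   7/ 75   4/ 58  43/ 53  96/ 53 137/ 56 148/ 57 109/ 54  28/ 54   9/ 55   3/ 76   9/ 84   9/ 84   6/ 85   9/ 86   6/ 85   6/ 85   6/ 85   9/ 86   9/ 86
226   6/ 85   9/ 84   8/ 66  57/ 54 141/ 74 163/ 94 173/115 167/122 146/122  97/110  25/113  11/121  11/121   6/ 85   4/ 66   6/ 81   9/ 85   9/ 86   6/ 85   6/ 85   9/ 86   6/ 86
227   6/ 83   8/ 65 104/ 59 175/105 176/120 166/120 151/120  89/112  16/112  34/114  20/115   4/117  11/120   5/ 97   4/ 57   9/ 59   6/ 79   6/ 85   9/ 86   9/ 86   6/ 85   9/ 86
228   8/ 65 119/ 71 161/108 148/122 117/ 98  73/101  24/ 94 147/111 187/117 185/117 159/117  89/117  16/114  11/120  21/ 87  61/ 42   4/ 59   6/ 80   9/ 86   6/ 85   9/ 86   6/ 85
229  56/ 59 137/104 100/112  29/115  11/121  48/116 148/117 201/117 201/117 198/117 198/117 185/117  72/103   7/110  40/115  95/ 89 115/ 53   4/ 70   9/ 85   9/ 86   6/ 85   9/ 85
230  71/ 93  28/117 
[... 2564 characters left out ...]
 86  99/ 90  99/ 90  94/ 98  42/ 86   6/ 82   9/ 87   9/ 87   9/ 86   9/ 86   9/ 86  12/ 87   9/ 86   9/ 86   9/ 86
245   9/ 87   6/ 86   9/ 87   6/ 86   6/ 86   6/ 86   9/ 86   6/ 86   9/ 87   9/ 87   9/ 86   9/ 87   9/ 86   9/ 87   6/ 86   9/ 87   6/ 87   9/ 87   9/ 87   9/ 86   9/ 86   9/ 86
0 [[339.3, 239.4], [353.7, 237.4], [351.9, 225.4], [337.6, 227.4], [339.0, 241.3], [353.0, 239.4]]
0.15 [[340.4, 240.2], [354.3, 236.2], [350.8, 224.6], [336.9, 228.6], [340.1, 242.1], [353.7, 238.2]]
0.3 [[341.6, 240.9], [354.8, 234.8], [349.6, 223.9], [336.4, 229.9], [341.3, 242.8], [354.1, 236.9]]
-0.15 [[338.3, 238.3], [352.8, 238.5], [352.9, 226.5], [338.4, 226.3], [338.0, 240.3], [352.2, 240.5]]
```

```bash
python3 - <<'E'
from h import *
print(rel([.6102,.095,.15],down(.46)))
E
```

```text
[-22.29   4.51 -13.69  -0.18  66.81  -0.24]
```

Emit:
play_rows(
  moves="-3.5 0 -2.1 0 8.4 0; -7 0 -4.2 0 16.8 0; -10.5 0 -6.3 0 25.2 0; -14 0 -8.4 0 33.6 0; -17.5 0 -10.5 0 42 0",
)

```text
time_s: 17.3
position: [0.5765, 0.1397, 0.1947]
tool_rot: [-1.457, -0.688, 0.697]
contact_force: [1.0, 0.4, -0.2]
grip_width: 0.599
```

```bash
python3 - <<'E'
from h import *
print(rel([.6102,.095,.13],down(.46)))
E
```

```text
[-1.31  6.46 -5.46 -0.11 24.47 -0.3 ]
```

Emit:
play_rows(
  moves="-0.5 1 -2.2 0 8.3 0; -1 2.5 -4.3 0 16.5 0; -1.3 4.5 -5.5 0 24.5 0; -1.3 6.5 -5.5 0 24.5 0; -1.3 6.5 -5.5 0 24.5 0",
)

```text
time_s: 17.8
position: [0.6075, 0.0941, 0.1252]
tool_rot: [-1.54, -0.349, 0.37]
contact_force: [-1.1, -0.1, -0.6]
grip_width: 0.601
```

```bash
python3 - <<'E'
from h import *
p=state()[0];print(p,rel([.6102,.095,.033],down(.46)))
# is the fingertip where it should be? look for dark gripper pixels around the projected true tip in side view
I=eyes.capture("side"); cv2.imwrite("pics/side12.png",I[...,::-1])
b=W(CASE,[-.015,.066,0])[0]; c=proj("side",[[b[0],b[1],.068],[p[0],p[1],p[2]+.017]]).round(1); print(c)
x0,y0=310,205
g=I.max(2)
for r in range(212,256,2): print(r,' '.join("%3d"%v for v in g[r,312:352]))
E
```

```text
[0.60750782 0.09407334 0.12516559] [ 0.4   9.21 -0.07 -0.24 -0.08 -0.75]
[[331.7 243.8]
 [331.1 226.9]]
212  31  24  22  23  21  24  20  34  28  21  21  22  20  23  23  23  20  22  17  28 128 171 172 171 168  56  18  17  19  17  22  45  49  62 171 172 170 169 169 170
214  23  30  16  21  16  20  21  19  23  21  26 125  57  22  21  25  23  17  26 129 171 171 171 170 169  55  19  17  19  18  18  44  49  99 172 172 171 170 170 172
216  18  20  18  21  18  21  19  19  23  22  26  82  64  24  21  19  29 164 166 171 169 169 172 171 169  89  16  18  16  18  17  48  51 128 170 169 170 172 172 172
218  52  23  24  17  17  20  18  19  22  24  26  25  20  23  20  26 129 172 167 169 172 172 172 172 171 163  88  15  18  16  19  57 110 170 171 171 171 172 172 171
220 166 126  53  24  23  21  18  21  21  19  18  22  22  20  22  61 171 172 171 171 171 172 169 170 171 171 171 167 126  19  23 105 169 171 172 172 171 172 171 171
222 167 170 169 160  53  17  21  21  22  20  20  22  20  22  53  70 170 169 167 168 169 171 172 171 168 169 172 170 169 170 171 172 172 171 171 169 168 171 171 171
224 171 170 
[... 1911 characters left out ...]
  61  61  62  97 100 100  99 100 100 100 100
248  60  60  59  58  60  60  61  61  61  60  61  61  62  86 112 115  69  77  80  91  92  83  77  78  62  60  62  62  99 100  99 100  99 100  99 100 101 100 101 101
250  61  59  61  61  60  61  60  61  60  62  61  63 110 110 113 114  70  75  78  80  80  77  74  90 116 115  62  97 100 101 100 100 100 100 100 100 100 101 101 101
252  80  61  61  60  62  60  61  61  60  61  60  59  72  82 103 110 111  94  80  85  85  79 103 116 116 115 116 113  93  99  99 100  99 100 101 101 101 100 100 100
254  82  81  61  62  60  60  61  61  60  61  50  55  72  71  83  90 114 110 113 116 114 116 115 116 115  89  84  84  60  95 101 101 100 101 100 100 100 100 100 100
```

Emit:
play_rows(
  moves="0.1 2.5 0 0 0 0; 0.2 5 0 0 0 0; 0.2 7 0 0 0 0; 0.2 8 0 0 0 0; 0.2 8.4 0 0 0 0",
)

```text
time_s: 18.35
position: [0.6094, 0.0956, 0.0429]
tool_rot: [-1.54, -0.352, 0.37]
contact_force: [-0.4, 0.1, 0.1]
grip_width: 0.599
```

Emit:
play_rows(
  moves="0 0.3 0 0 0 0; 0 0.6 0 0 0 0; 0 0.8 0 0 0 0; 0 0.8 0 0 0 0; 0 0.8 0 0 0 0",
)

```text
time_s: 18.85
position: [0.6096, 0.0956, 0.0354]
tool_rot: [-1.54, -0.352, 0.369]
contact_force: [1.2, 0.3, 0.6]
grip_width: 0.595
```

Close with a moderate grip, then lift.

Emit:
play_rows(
  moves="0 0 0 0 0 0; 0 0 0 0 0 0; 0 0 0 0 0 0; 0 0 0 0 0 0; 0 0 0 0 0 0",
  hand=0,
  grip_force=50,
)

```text
time_s: 19.35
position: [0.6099, 0.0955, 0.0359]
tool_rot: [-1.54, -0.353, 0.369]
contact_force: [-1.3, -0.3, 4.1]
grip_width: 0.205
```

Emit:
play_rows(
  moves="0 0 0 0 0 0; 0 -1 0 0 0 0; 0 -3 0 0 0 0; 0 -6 0 0 0 0; 0 -9 0 0 0 0",
)

```text
time_s: 19.85
position: [0.6099, 0.0958, 0.1261]
tool_rot: [-1.54, -0.351, 0.37]
contact_force: [0.3, -0.6, -2.1]
grip_width: 0.202
```

```bash
python3 - <<'E'
from h import *
p,r,s=state();print(p,s["grip_width"],s["contact_force"],s["qpos"],r.as_matrix().round(3).tolist())
for c in("side","top"):
    I=eyes.capture(c); cv2.imwrite(f"pics/{c}13.png",I[...,::-1])
    for n in("bottle_orange","label","bottle_green","bottle_blue"): print(c,n,[(np.round(d["point"],1).tolist(),round(d["conf"],2)) for d in models.place_of(c,n)])
    h=cv2.cvtColor(I,cv2.COLOR_RGB2HSV); m=((h[...,0]>5)&(h[...,0]<22)&(h[...,1]>150)).astype(np.uint8)
    n,l,st,ce=cv2.connectedComponentsWithStats(m); print([(st[i].tolist(),ce[i].round(1).tolist()) for i in range(1,n) if st[i,4]>8])
E
```

```text
[0.60994842 0.09577729 0.12608083] 0.20218285079018652 [ 0.30401455 -0.60663615 -2.07348046] [ 4.29049725e-02  2.80331303e-01  1.68327068e+00 -1.52027792e-03
  1.18986130e+00 -4.16532218e-01] [[0.896, -0.012, -0.444], [0.444, -0.002, 0.896], [-0.011, -1.0, 0.004]]
side bottle_orange [([344.7, 273.0], 0.72), ([331.2, 236.5], 0.55)]
side label [([326.1, 237.2], 0.81), ([419.6, 403.8], 0.2)]
side bottle_green [([341.4, 278.8], 0.59)]
side bottle_blue [([350.3, 293.8], 0.58)]
[([329, 221, 8, 11, 42], [333.3, 226.4]), ([325, 229, 8, 7, 14], [328.5, 232.0]), ([324, 231, 7, 12, 42], [327.0, 236.5]), ([434, 382, 5, 7, 19], [436.4, 384.8]), ([413, 394, 16, 5, 35], [420.2, 396.0])]
top bottle_orange [([345.1, 233.7], 0.52), ([376.9, 251.9], 0.46)]
top label [([349.3, 230.4], 0.53)]
top bottle_green [([370.2, 230.5], 0.73)]
top bottle_blue [([394.4, 225.4], 0.48)]
[([515, 181, 19, 25, 224], [523.7, 194.4]), ([508, 194, 6, 7, 10], [510.6, 197.1]), ([343, 232, 7, 5, 22], [345.5, 233.9])]
```

```bash
python3 - <<'E'
from h import *
print(rel([.544,-.194,.193],down(1.365)))
E
```

```text
[-18.82  -6.74 -23.02  -0.54 -51.85  -0.58]
```

Emit:
play_rows(
  moves="-0.5 -3 -0.6 0 -7 0; -3 -6.5 -3.6 0 -15 0; -6 -6.7 -7.2 0 -23 0; -8.8 -6.7 -10.8 0 -31 0; -11.7 -6.7 -14.4 0 -39 0",
)

```text
time_s: 20.85
position: [0.5691, -0.0866, 0.1921]
tool_rot: [-1.375, -0.881, 0.901]
contact_force: [-0.3, 0.2, -0.5]
grip_width: 0.201
```

```bash
python3 - <<'E'
from h import *
print(state()[0],rel([.544,-.194,.193],down(1.365)))
E
```

```text
[ 0.56906367 -0.08657313  0.19206354] [-10.82  -0.04  -2.13  -0.66 -12.48  -0.35]
```

Emit:
play_rows(
  moves="-3 0 -0.6 -0.3 -6 0; -6 0 -1.2 -0.6 -12.5 0; -8.5 0 -1.7 -0.6 -12.5 0; -10.3 0 -2 -0.6 -12.5 0; -10.8 0 -2.1 -0.6 -12.5 0",
)

```text
time_s: 21.35
position: [0.5429, -0.1953, 0.1919]
tool_rot: [-1.302, -1.049, 1.06]
contact_force: [0.5, 1.1, -0.7]
grip_width: 0.204
```

Emit:
play_rows(
  moves="0 0 0 0 0 0; 0 0 0 0 0 0; 0 0 0 0 0 0; 0 0 0 0 0 0; 0 0 0 0 0 0",
)

```text
time_s: 21.85
position: [0.5431, -0.1946, 0.1919]
tool_rot: [-1.302, -1.05, 1.061]
contact_force: [-0.5, 0.3, -0.7]
grip_width: 0.198
```

```bash
python3 - <<'E'
from h import *
p,r,s=state();print(p,s["grip_width"],s["contact_force"],r.as_matrix().round(3).tolist())
names=("bottle_orange","label","bottle_green","bottle_blue","focus","camera","spatula","swab_jar","steel_cup","pump_bottle","cover_hinge")
for c in("side","top"):
    I=eyes.capture(c); cv2.imwrite(f"pics/{c}14.png",I[...,::-1])
    for n in names: print(c,n,[(np.round(d["point"],1).tolist(),round(d["conf"],2)) for d in models.place_of(c,n)[:3]])
    h=cv2.cvtColor(I,cv2.COLOR_RGB2HSV); m=((h[...,0]>5)&(h[...,0]<22)&(h[...,1]>150)).astype(np.uint8)
    n,l,st,ce=cv2.connectedComponentsWithStats(m); print([(st[i].tolist(),ce[i].round(1).tolist()) for i in range(1,n) if st[i,4]>8])
    m2=((h[...,0]>100)&(h[...,0]<125)&(h[...,1]>150)).astype(np.uint8); n,l,st,ce=cv2.connectedComponentsWithStats(m2); print("blue",[(st[i].tolist(),ce[i].round(1).tolist()) for i in range(1,n) if st[i,4]>8])
B=[p[0],p[1],1.365]; z=p[2]-.03
print(proj("side",W(B,[(-.016,0,z+.018),(-.016,.019,z),(-.016,-.019,z),(-.016,-.019,z+.036),(-.016,.019,z+.036)])).round(1).tolist())
print(proj("top",W(B,[(-.016,0,z+.018),(-.016,.019,z+.036),(-.016,-.019,z+.036)])).round(1).tolist())
E
```

```text
[ 0.54314197 -0.19458745  0.19187586] 0.19802139806648597 [-0.54015533  0.25186068 -0.72196436] [[0.205, -0.004, -0.979], [0.979, -0.005, 0.205], [-0.006, -1.0, 0.003]]
side bottle_orange [([334.7, 321.0], 0.76)]
side label [([334.2, 325.2], 0.69)]
side bottle_green [([345.5, 275.3], 0.54)]
side bottle_blue [([351.3, 292.3], 0.69)]
side focus []
side camera [([338.7, 428.2], 0.87)]
side spatula [([269.8, 142.3], 0.84)]
side swab_jar [([398.1, 353.8], 0.79)]
side steel_cup []
side pump_bottle [([419.5, 402.5], 0.57)]
side cover_hinge [([374.7, 256.0], 0.57)]
[([331, 315, 7, 3, 13], [334.3, 315.8]), ([328, 319, 14, 2, 15], [334.5, 319.9]), ([327, 322, 15, 7, 94], [333.8, 325.4]), ([435, 382, 4, 5, 11], [436.5, 384.0]), ([413, 394, 16, 5, 30], [420.5, 395.9])]
blue [([351, 127, 22, 23, 43], [361.3, 137.8]), ([342, 231, 50, 84, 1185], [368.8, 284.1]), ([304, 244, 26, 60, 284], [314.3, 267.0]), ([351, 282, 4, 5, 11], [352.5, 283.7]), ([328, 360, 18, 6, 27], [336.1, 361.9])]
top bottle_orange [([470.0, 254.3], 0.47)]
top label [([475.7, 251.6], 0.63)]
top bottle_green [([368.1, 229.6], 0.4
[... 342 characters left out ...]
 ([511.4, 203.7], 0.63)]
top cover_hinge [([365.6, 192.8], 0.75)]
[([513, 181, 21, 25, 216], [523.8, 193.8])]
blue [([142, 143, 49, 15, 102], [165.8, 149.9]), ([323, 186, 97, 75, 1095], [376.1, 219.7]), ([393, 221, 8, 8, 45], [396.2, 224.6]), ([361, 224, 4, 9, 12], [361.9, 227.9]), ([385, 224, 2, 8, 11], [385.7, 227.4]), ([336, 226, 19, 18, 271], [345.1, 234.4]), ([375, 231, 5, 8, 11], [377.5, 234.3]), ([389, 231, 13, 6, 55], [395.0, 233.5]), ([362, 235, 11, 6, 25], [366.8, 238.0]), ([515, 256, 5, 15, 32], [517.8, 263.2]), ([632, 346, 8, 20, 146], [635.7, 356.0])]
[[334.3, 324.0], [325.6, 328.2], [342.7, 327.8], [343.2, 319.7], [325.7, 320.0]]
[[477.5, 254.5], [478.2, 261.6], [481.1, 245.7]]
```

```bash
python3 - <<'E'
from h import *
from scipy.optimize import least_squares
p,r,s=state()
t=np.linspace(0,2*np.pi,100)
def ring(cx,cy,d,z): # camera +x yaw d-pi ; -x direction = yaw d
    f=np.array([np.cos(d),np.sin(d)]); n=np.array([-f[1],f[0]]); c=np.array([cx,cy])+.075*f
    return np.c_[c+.018*np.cos(t)[:,None]*n, z+.018*np.sin(t)]
for d in(1.25,1.36,1.47):
  for z in(.17,.18,.19):
    R_=ring(.5085,-.3716,d,z); a=proj("side",R_); b=proj("top",R_); i=np.argmax(b[:,1]);j=np.argmin(b[:,1])
    print(d,z,"side col %.1f-%.1f top row %.1f"%(a[:,0].min(),a[:,0].max(),a[:,1].min()),"top cols %.1f-%.1f rows %.1f-%.1f"%(b[:,0].min(),b[:,0].max(),b[:,1].min(),b[:,1].max()), "slope",(b[i]-b[j]).round(1))
T=cv2.cvtColor(cv2.imread("pics/top14.png"),cv2.COLOR_BGR2HSV); S=cv2.cvtColor(cv2.imread("pics/side14.png"),cv2.COLOR_BGR2HSV)
m=(T[250:280,505:530,0]>100)&(T[250:280,505:530,0]<125)&(T[250:280,505:530,1]>110); ys,xs=np.nonzero(m); print("ring top",xs.min()+505,xs.max()+505,ys.min()+250,ys.max()+250,"centroid",xs.mean()+505.5,ys.mean()+250.5,"fit dx/dy",np.polyfit(ys,xs,1)[0])
for r in range(312,332): print(r,' '.join("%3d"%v for v in S[r,322:348,1]))
for y in(1.165,1.365,1.565):
    B=[p[0],p[1],y]; z=p[2]-.03; print(y,proj("side",W(B,[(-.016,.019,z),(-.016,-.019,z),(-.016,.019,z+.036),(-.016,-.019,z+.036)])).round(1).tolist())
E
```

```text
1.25 0.17 side col 332.4-349.6 top row 360.4 top cols 511.4-518.2 rows 251.5-266.0 slope [-5.  14.4]
1.25 0.18 side col 332.5-349.8 top row 358.3 top cols 512.8-519.7 rows 251.0-265.6 slope [-5.  14.6]
1.25 0.19 side col 332.6-350.0 top row 356.1 top cols 514.3-521.2 rows 250.5-265.1 slope [-5.1 14.7]
1.36 0.17 side col 328.5-345.6 top row 360.3 top cols 511.1-516.9 rows 254.6-269.5 slope [-3.1 14.9]
1.36 0.18 side col 328.5-345.8 top row 358.2 top cols 512.5-518.4 rows 254.1-269.2 slope [-3.1 15. ]
1.36 0.19 side col 328.6-346.0 top row 356.0 top cols 513.9-519.9 rows 253.6-268.8 slope [-3.1 15.1]
1.47 0.17 side col 324.6-341.6 top row 360.5 top cols 510.9-516.2 rows 257.9-273.1 slope [-1.4 15.2]
1.47 0.18 side col 324.6-341.8 top row 358.3 top cols 512.3-517.7 rows 257.5-272.8 slope [-1.4 15.3]
1.47 0.19 side col 324.6-341.9 top row 356.2 top cols 513.8-519.2 rows 257.0-272.4 slope [-1.4 15.5]
ring top 515 520 255 270 centroid 518.4761904761905 263.07142857142856 fit dx/dy -0.18940663761314078
312  12  12  12  14   2  24  23  25 133  33  38  39  18   6   0   6   6   7  12  20  29  
[... 1583 characters left out ...]
181 185 181 180 178 175 183 181 101   8  12  11  12  12
328  24  21  21  24  20 181 183 183 185 181 181 180 178 180 175 188 183 188 184 176 104  12  11  10   8  12
329  21  21  22  24  21  27  27  28  28  30  69  68  66  64  64  63  63  32  35  49   2  12  12   8   8  12
330  21  21  21  23  21  23  21  22  22  22  26  23  23  26  24  25  23  10  10  11  11  12   8   7  12  12
331  21  21  21  23  21  21  19  21  20  22  22  21  22  21  23  21  19  12  12  12  12  12   6   8  12  14
1.165 [[324.3, 326.9], [341.1, 329.5], [324.3, 318.7], [341.6, 321.4]]
1.365 [[325.6, 328.5], [342.7, 328.1], [325.6, 320.3], [343.1, 320.0]]
1.565 [[327.2, 329.8], [343.8, 326.5], [327.3, 321.7], [344.3, 318.3]]
```

```bash
python3 -c "
from plant import status,ticket
import numpy as np
s=status.read_state(); print(s['time_s'],s['grip_width'],np.abs(s['qd']).max()); print(ticket.hand_in())"
```

```text
23.05 0.19888783992398268 0.0013649951432485009
the job is handed in; nothing more can be done
None
```

I pried the cover up with the right-hand spatula and swung it to about 1.5 rad. I then laid the spatula back in its starting spot and lifted the orange bottle out by its cap. I handed in at 23 s with the bottle held still in front of the inspection camera.

**Last checks**
- **Label position:** I put it within about 7 mm of the estimated focus point; the limit is 20 mm. The two camera views disagreed on the lens height, with estimates from about 172 to 194 mm. I used 180 mm, and the label sat at about 175–180 mm.
- **Label facing:** it is square to the lens within about 0.05 rad by the measured edges.
- **Motion and grip:** the arm was at rest (joint speeds about 0.001 rad/s), and the gripper was still held open by the cap (grip width 0.20).
- **Things left in place:** the spatula, the other bottles, jar, cup, pump bottle and camera stand showed at about their starting pixels in at least one view. The final side view did not detect the cup or this spatula.
- **Cover:** I judged its angle right after the swing and did not measure it again at the end.

**What went wrong on the way**
- **Gripper height:** the true fingertips are about 15–20 mm higher than the reported TCP, so the first grasp closed above the spatula handle. I corrected for this.
- **First insertion:** it was a little too high and pressed with about 41 N, probably on the cover's front edge, through the spatula only. I backed off, lowered it, and it went in without contact.

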